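Candle a raw egg and hold the light gate open

ROBOT

A 7-joint arm with a two-finger parallel gripper is mounted at the origin on the work surface. World frame = base frame: x ahead of the robot, y to its left, z up, the work surface at z = 0. Lengths are in m, angles in degrees, forces in N, time in s.
With the tool pointing down it reaches from about 0.35 to 0.775 m from the base axis. Payload 3.1 kg.
Tool frame: the origin (TCP) lies on the centre line of the jaws, within the pads' length; the fingertips stand 17 mm ahead of it and the grasp point (between the pads) lies 2 mm behind it (robot.tip_reach is the distance from the TCP to the fingertips, in m); z points along the fingers, y is the line along which they close (so a half turn about z gives the same grasp; the last joint's range is limited). The gripper opens to 85 mm and grips with 20 to 120 N. Pads are 22 mm wide; open, the fingers measure 114 mm over their backs; the gripper's body (76 mm by 85 mm) begins 54 mm behind the grasp point. The pads swing forward as they close: fully open they stand 13 mm farther back than shut.
Start: joints at [63.214, 17.813, 0.802, 86.603, -0.252, 75.585, -1.558], TCP at [0.227, -0.501, 0.248] pointing down, gripper open.
Joint ranges: [-154.91, 154.91], [-16.99, 109.72], [-72.82, 74.43], [7.12, 147.25], [-82.49, 262.49], [11.32, 116.49], [-174.64, 174.64]. Speed limits (degrees/s): [159.86, 159.86, 180, 180, 180, 180, 180].

INTERFACE

Orientations are given as [roll, pitch, yaw] about the fixed x, y, z axes, in that order (R = Rz(yaw) Ry(pitch) Rx(roll)).
In Python, from station import robot, fingers, vision, workorder, recognise gives the robot as it stands. Calls block until the motion is done:
- robot.move_to(position, orientation): joint-space move of the TCP to a pose.
- robot.line_to(position, orientation=None, velocity=0.15, f_stop=None): straight line of the TCP; orientation=None keeps the orientation; velocity is the mean speed in m/s. With f_stop (N) it stops when the force on the tool has changed by that much, and returns True; else False.
- robot.move_j(angles): joint-space move.
- fingers.gripper_to(opening, force=None): opening from 0.0 (shut) to 1.0 (fully open); force is the grip in N (None keeps the last); returns when the fingers have stopped.
- robot.pause(seconds).
- robot.inverse_kinematics(position, orientation): joint angles nearest the present ones, or None.
- vision.grab_frame(name): name is "scene" or "top" or "wrist"; returns the picture (384x512x3 uint8, red, green, blue); there is no depth.
- vision.calibration(name): a dict with "mtx" (3x3 intrinsics, pixels), "extrinsics" (4x4, takes a point from world to camera coordinates); the wrist camera has in their place "T_tool_cam" (4x4, takes a point from camera to tool coordinates, whose origin is the TCP and whose axes are the flange's). Camera axes: x right, y up, looking along -z (the intrinsics and any distortion apply to the point x, -y, -z); pixel columns grow to the right and rows downward; lengths in m; the calibration is good to about 2 mm. A picture is of the moment at which its call begins: read the wrist's pose just before it. calibration takes no time and is no camera call.
A pose or a line that the arm cannot do raises robot.PlanningError and nothing moves.
- workorder.close_job(): hands the job in; it is judged then, once.
Trained networks look in the newest picture that a camera, given by its name, has taken for a name from the list of things; names that differ only in an ending like _2 or _b are one class to them, and where a whole thing is asked for, a point or a joint stands for the part that bears it (a point fixed in the world has none). Each returns a list of dicts, best first, with "p" (0 to 1); they miss things now and then, are a little off and sometimes report something else, mostly with a low value. They report only what shows in the picture. A call takes as long as a camera call. They do not tell look-alikes from the thing itself.
- recognise(label, camera): "rect" ([centre column, centre row, width, height] in pixels, round what is visible of it).
Readings, each from a call of its own:
- robot.current_time_s(): time.
- robot.current_joint_positions(): joint angles.
- robot.current_dq(): joint speeds.
- robot.current_joint_torque(): joint torques, N m.
- robot.current_tool_pos(): TCP position.
- robot.current_eef_rot(): TCP orientation.
- robot.current_contact_force(): force on the tool from outside, world axes, zero at the start.
- robot.current_torque(): the same for the moment, N m.
- robot.current_finger_gap(): opening from 0.0 (shut) to 1.0 (fully open).
- robot.current_gripper_force(): force on a finger pad.
Only numpy, scipy, OpenCV 4.12 (cv2) and the standard library are available. Lean on these libraries where they do the work, as an engineer would, in place of code of your own. Each camera call takes 0.05 s, during which the arm holds its last target. There are 200 camera calls.

TASK

Candle the raw egg that stands in the little ring stand: gripping it gently, as its shell cracks easily, set it blunt end down in the rubber cup on top of the inspection lamp and let go of it. Then take hold of the upright post of the lamp's spring-return light gate, pull it out until its pointer is level with the line on the index clip, and keep holding it there, finishing with the post still in the gripper. Leave the index clip where it is set and do not disturb the other things on the bench.

Things in the scene. Friction and masses are not known exactly. Their poses are not given: they have to be found in the camera images.
- egg: raw hen's egg, brown, about 58 g, 56 mm tall and 44 mm across at its widest. It stands on its blunt end in the ring stand, pointed end up. Origin at the blunt (lower) pole, z towards the pointed end. The shell cracks if the two fingers together press on it with more than 80 N (40 N each), so grip with the lightest grip, or if it is pushed down or dropped onto something with more than 25 N
- egg_mid (a point): centre of the egg at its widest, 22 mm above the blunt pole. A good grip is 3 to 8 mm above this height, from any side
- stand: loose white plastic ring stand of 100 g, 64 mm across its foot, 28 mm high, with a ring of 40 mm outside and 28 mm inside diameter on which the egg stands; the egg's blunt pole dips 5 mm below the rim. Origin at the centre of its underside
- lamp: fixed egg inspection lamp: a white box 165 x 116 mm, top at 89 mm, with the rubber egg cup on top; from its front (-x of the lamp) a flat guide bed runs out to 192 mm from the origin at a height of 80 mm, carrying the light gate's post. Origin on the bench under the box, 25 mm in front of the cup; x points away from the front, so the gate is pulled along -x of the lamp; z up
- cup (a point): centre of the rim of the black rubber egg cup on the lamp, 105 mm above the bench; outside diameter 40 mm at the rim, inside 28 mm. An egg seated upright has its blunt pole 5 mm below this point and its egg_mid 17 mm above it
- post (a point): point on the axis of the upright round pull post of the light gate, 16 mm diameter, dark knurled steel, 40 mm high; this point is 24 mm above the foot of the post and 16 mm below its top, and is a good place for the grip from above with the fingers closing along any direction. The post moves along the lamp's x axis
- pointer (a point): tip of the thin steel pointer on the gate's carriage, beside the post towards -y of the lamp; it moves with the post
- index_line (a point): inner end of the white line on the index clip, a black clip 12 mm wide with a thumb screw, clamped on the -y edge of the guide bed beside a scale with 5 mm divisions; it is set 18 to 44 mm in front of the shut gate's pointer. The clip stays where it is unless pushed. The pull needed is the distance along the lamp's x axis from the pointer to this line
- gate (a joint): travel of the light gate in m: 0 shut (sprung), growing as the post is pulled out along -x of the lamp, end stop at 0.055. A spring pulls it shut with about 4 N at 0, rising by 1.1 N per 10 mm
- egg_tray: clear plastic tray 162 x 212 mm with ten brown eggs, 63 mm high, a bystander; origin at the centre of its underside
- tube_rack: orange tube rack 90 x 200 mm with capped tubes, 102 mm high, a bystander; origin at the centre of its underside
- tip_box: pipette tip box 122 x 83 mm, 85 mm high, a bystander; origin at the centre of its underside
- beaker: clear beaker 68 mm across, 85 mm high, a bystander; origin at the centre of its underside
- timer: white bench timer 62 x 46 mm, 14 mm high, lying between the lamp and the stand, a bystander; origin at the centre of its underside
- petri_dish: clear Petri dish 60 mm across, 15 mm high, lying between the lamp and the stand, a bystander; origin at the centre of its underside
Things that resemble listed ones, but are neither listed nor needed, are in the scene too. What is shaped like the egg but orange or turquoise is not meant.

How it is judged (in metres and radians):
On the way, in this order (a step that is already met when the one before it is completed fails the run):
1. the egg stands upright in the cup of the lamp, blunt end down, let go of, with the gate still shut (horizontal distance between egg_mid and cup below 0.006 m and z of egg_mid in the frame of cup between 0.012 and 0.022 m and angle between egg's own z axis and vertical below 0.3 rad and contact force between the fingers and egg below 0.1 N and linear speed of egg below 0.02 m/s and value of joint gate below 0.006 m), for 0.3 s.
2. the gate is pulled out until its pointer is level with the index line (x of pointer in the frame of index_line between -0.005 and 0.005 m and velocity of joint gate between -0.02 and 0.02 m/s), for 0.3 s.
At the end, for the whole second after the job is handed in: The fingers still grip the gate's post (over 12 N), still, with the pointer within 5 mm (one scale division) of the index line, itself shifted by under 4 mm; the egg stands blunt end down in the lamp's cup, let go of, within 6 mm of its centre, 5 mm of its seated height and 0.3 rad of upright (x of pointer in the frame of index_line between -0.005 and 0.005 m and value of joint gate above 0.012 m and velocity of joint gate between -0.01 and 0.01 m/s and contact force between the fingers and gate_c1 above 12 N and distance of index_line from where it was at the start of the episode below 0.004 m and horizontal distance between egg_mid and cup below 0.006 m and z of egg_mid in the frame of cup between 0.012 and 0.022 m and angle between egg's own z axis and vertical below 0.3 rad and contact force between the fingers and egg below 0.1 N and linear speed of egg below 0.02 m/s); the arm keeps its last pose, push and grip.
It fails at once if the egg is squeezed with more than 80 N in all by the fingers (40 N each) (contact force between the fingers and egg above 80 N).
It fails at once if the egg is pressed or dropped onto the lamp or the stand with more than 25 N (contact force between egg and lamp above 25 N or contact force between egg and stand above 25 N).
It fails at once if the egg is dropped on the bench (height (world z) of egg_mid below 0.034 m).
It fails at once if the index clip is shifted by more than 4 mm (distance of index_line from where it was at the start of the episode above 0.004 m).
It fails at once if another thing on the bench is shifted by more than 20 mm (distance of any of egg_tray, tube_rack, tip_box, beaker, timer, petri_dish from where it was at the start of the episode above 0.02 m).
It also fails if it takes over 51 s, if anything falls off the work surface, if the arm or the gripper's body presses on something with over 40 N, if the wrist force passes 120 N, or if a joint passes its speed limit or range.

## Working session

There is one attempt and no reset: what is moved stays moved. The work goes in short steps, each a Python script; the robot and the scene stay as the last script left them, time stands still between calls to the robot, and variables do not carry over. Pictures are saved under pics/ and viewed, at most 10 in all, crops included, and the job is handed in when it is done.

```bash
mkdir -p pics; ls
cat > h.py <<'E'
import numpy as np, cv2
from station import robot, fingers, vision, workorder, recognise
def save(img,name): cv2.imwrite(f'pics/{name}.png',cv2.cvtColor(img,cv2.COLOR_RGB2BGR))
E
python3 - <<'E'
from h import *
np.set_printoptions(precision=4,suppress=True)
for c in ('scene','top'):
    im=vision.grab_frame(c); save(im,c)
    print(c,vision.calibration(c))
    for l in ('egg','stand','lamp','cup','post','pointer','index_line','timer','petri_dish','egg_tray'):
        print(l,[(np.round(d['rect'],1).tolist(),round(d['p'],2)) for d in recognise(l,c)][:5])
print(vision.calibration('wrist'),robot.current_eef_rot(),robot.current_time_s())
a=cv2.imread('pics/scene.png');b=cv2.imread('pics/top.png')
E
```

```text
pics
scene {'mtx': array([[488.2796,   0.    , 252.2182],
       [  0.    , 488.2796, 193.3943],
       [  0.    ,   0.    ,   1.    ]]), 'extrinsics': array([[-0.591 ,  0.8066, -0.0111,  0.3206],
       [-0.4633, -0.3281,  0.8233,  0.1896],
       [ 0.6604,  0.4917,  0.5676, -1.8625],
       [ 0.    ,  0.    ,  0.    ,  1.    ]])}
egg [([186.7, 188.6, 16.4, 15.1], 0.74), ([187.7, 218.8, 9.2, 14.6], 0.72), ([170.1, 204.0, 14.1, 19.8], 0.7), ([226.1, 188.3, 14.7, 20.4], 0.69), ([205.3, 193.7, 8.6, 17.4], 0.57)]
stand [([205.1, 209.4, 24.5, 9.4], 0.74)]
lamp [([299.1, 234.9, 87.0, 86.2], 0.86)]
cup [([296.6, 233.4, 80.5, 82.1], 0.8)]
post [([307.6, 213.2, 38.3, 36.5], 0.5)]
pointer []
index_line [([309.2, 213.5, 39.9, 38.0], 0.46)]
timer [([304.9, 212.6, 40.7, 38.4], 0.65), ([260.8, 207.6, 26.0, 13.6], 0.47)]
petri_dish [([240.2, 227.6, 24.5, 17.9], 0.6)]
egg_tray [([411.6, 260.4, 97.3, 72.5], 0.84), ([298.9, 233.8, 82.7, 81.1], 0.35)]
top {'mtx': array([[400.9161,   0.    , 247.6182],
       [  0.    , 400.9161, 188.5605],
       [  0.    ,   0.    ,   1.    ]]), 'extrinsics': array([
[... 447 characters left out ...]
([183.8, 184.3, 18.8, 54.5], 0.32), ([286.9, 176.6, 12.5, 10.1], 0.21)]
post [([186.0, 186.0, 18.2, 58.2], 0.78)]
pointer [([185.4, 185.0, 19.1, 55.6], 0.61), ([288.7, 177.8, 9.2, 11.3], 0.55)]
index_line []
timer [([245.6, 209.7, 14.9, 18.0], 0.55)]
petri_dish [([243.0, 175.7, 17.2, 21.2], 0.74)]
egg_tray [([102.3, 220.9, 65.1, 49.6], 0.97)]
{'mtx': array([[341.1358,   0.    , 256.    ],
       [  0.    , 341.1358, 191.5511],
       [  0.    ,   0.    ,   1.    ]]), 'T_tool_cam': array([[-0.0004,  0.9467,  0.3221,  0.0825],
       [ 1.    ,  0.0007, -0.0007, -0.0001],
       [-0.0008,  0.3221, -0.9467, -0.1267],
       [ 0.    ,  0.    ,  0.    ,  1.    ]])} [179.998    0.0022  24.4005] 1.1
```

Run:
```python
import cv2
a=cv2.imread('pics/scene.png');b=cv2.imread('pics/top.png')
cv2.imwrite('pics/a1.png',cv2.resize(a[150:310,130:390],None,fx=3,fy=3,interpolation=cv2.INTER_CUBIC))
cv2.imwrite('pics/b1.png',cv2.resize(b[110:290,60:320],None,fx=3,fy=3,interpolation=cv2.INTER_CUBIC))
```

```text
(no output)
```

View pics/a1.png

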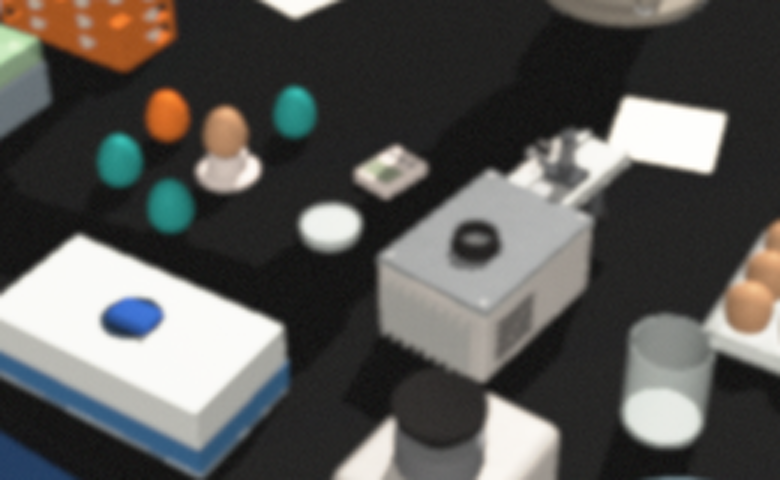

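View pics/b1.png

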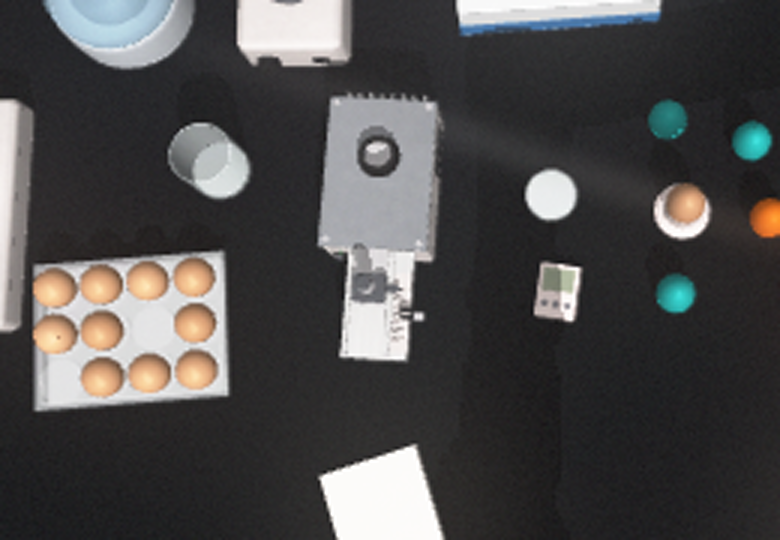

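The scene view shows the brown egg in its white stand at about (205,195), with orange and turquoise decoys around it. The lamp is at (297,233). In the top view the egg is at (288,178), the cup at (186,161), the post at (183,205) and the clip at about (198,215). Next come rough positions, then a wrist look.

```bash
cat >> h.py <<'E'
from scipy.spatial.transform import Rotation as Ro
np.set_printoptions(precision=4,suppress=True)
def wpose():
    T=np.eye(4);T[:3,:3]=Ro.from_euler('xyz',robot.current_eef_rot(),degrees=True).as_matrix();T[:3,3]=robot.current_tool_pos();return T
def ray(uv,cam,T=None):
    c=vision.calibration(cam);K=c['mtx']
    W=T@c['T_tool_cam'] if cam=='wrist' else np.linalg.inv(c['extrinsics'])
    d=np.array([(uv[0]-K[0,2])/K[0,0],-(uv[1]-K[1,2])/K[1,1],-1])
    return W[:3,3],W[:3,:3]@d
def atz(uv,z,cam,T=None):
    o,d=ray(uv,cam,T);return o+d*(z-o[2])/d[2]
def proj(p,cam,T=None):
    c=vision.calibration(cam);K=c['mtx']
    E=np.linalg.inv(T@c['T_tool_cam']) if cam=='wrist' else c['extrinsics']
    q=E[:3,:3]@np.array(p)+E[:3,3]
    return np.array([K[0,0]*q[0]/-q[2]+K[0,2],K[1,1]*-q[1]/-q[2]+K[1,2]])
E
python3 - <<'E'
from h import *
f=lambda x,y:(60+(x-1)/3,110+(y-1)/3)
g=lambda x,y:(130+(x-1)/3,150+(y-1)/3)
for n,p,z in (('egg',f(686,204),.05),('stand',f(682,210),.014),('cup',f(378,154),.105),('post',f(370,285),.12),('clip',f(408,313),.085),('frontL',f(340,356),.08),('frontR',f(407,360),.08),('boxNE',f(331,98),.089),('boxNW',f(438,103),.089),('boxFL',f(320,246),.089),('boxFR',f(429,258),.089),
 ('or',f(770,217),.03),('t1',f(676,293),.03),('t2',f(668,120),.03),('t3',f(752,140),.03)): print(n,atz(p,z,'top'))
print('scene: cup',atz(g(476,237),.105,'scene'),'stand/egg',atz(g(226,135),.05,'scene'))
E
```

```text
egg [ 0.5977 -0.1394  0.05  ]
stand [ 0.5981 -0.1386  0.014 ]
cup [0.6455 0.1946 0.105 ]
post [0.5022 0.1989 0.12  ]
clip [0.4765 0.1636 0.085 ]
frontL [0.4323 0.2359 0.08  ]
frontR [0.427  0.1649 0.08  ]
boxNE [0.7131 0.2491 0.089 ]
boxNW [0.7059 0.1323 0.089 ]
boxFL [0.5492 0.2577 0.089 ]
boxFR [0.5347 0.1412 0.089 ]
or [ 0.5855 -0.2357  0.03  ]
t1 [ 0.5009 -0.1273  0.03  ]
t2 [ 0.6998 -0.1242  0.03  ]
t3 [ 0.675  -0.2191  0.03  ]
scene: cup [0.6532 0.1994 0.105 ] stand/egg [ 0.6025 -0.1355  0.05  ]
```

Run:
```python
from h import *
fingers.gripper_to(0.9,20)
def look(n):
    T=wpose();im=vision.grab_frame('wrist');save(im,n);np.save(f'pics/{n}.npy',T)
    return T
for yaw in (130,-50):
    print(yaw,robot.inverse_kinematics([0.598,-0.138,0.2],[180,0,yaw]))
robot.move_to([0.598,-0.138,0.2],[180,0,-50] if robot.inverse_kinematics([0.598,-0.138,0.2],[180,0,-50]) is not None else [180,0,130])
T=look('we')
for l in ('egg','stand'): print(l,[(np.round(d['rect'],1).tolist(),round(d['p'],2)) for d in recognise(l,'wrist')][:5])
robot.move_to([0.575,0.197,0.22],[180,0,86])
T=look('wl')
for l in ('cup','post','pointer','index_line','lamp'): print(l,[(np.round(d['rect'],1).tolist(),round(d['p'],2)) for d in recognise(l,'wrist')][:5])
print(robot.current_time_s(),robot.current_joint_positions(),T)
b=[cv2.imread(f'pics/{n}.png') for n in('we','wl')]
cv2.imwrite('pics/we2.png',cv2.resize(b[0],(800,600)))
cv2.imwrite('pics/wl2.png',cv2.resize(b[1],(800,600),interpolation=cv2.INTER_CUBIC))
```

```text
130 [ 33.0204  30.6969 -33.5373  79.3261  16.9773  74.9962  38.8205]
-50 [  15.9175   27.1593   -6.7424   80.1042    3.2139   72.923  -131.0319]
egg [([245.6, 37.6, 57.2, 61.2], 0.87), ([340.1, 96.5, 53.3, 51.1], 0.86), ([150.5, 109.8, 59.2, 50.9], 0.74), ([256.3, 155.9, 64.0, 55.2], 0.64), ([255.1, 176.7, 48.2, 54.6], 0.6)]
stand [([256.1, 154.2, 68.5, 56.6], 0.92), ([236.7, 312.6, 64.7, 62.8], 0.35)]
cup [([254.9, 172.4, 374.6, 154.4], 0.6)]
post [([249.9, 189.9, 229.4, 63.1], 0.9), ([303.7, 313.5, 53.8, 46.7], 0.55)]
pointer [([246.8, 192.1, 229.3, 69.7], 0.59)]
index_line [([140.9, 230.2, 18.4, 22.5], 0.67)]
lamp [([255.6, 172.4, 370.4, 154.3], 0.73)]
5.1917 [  4.0951  30.2959 -38.269   78.45    18.6762  77.5891 -38.406 ] [[ 0.0727  0.9974  0.0001  0.5756]
 [ 0.9974 -0.0727 -0.0013  0.1954]
 [-0.0013  0.0002 -1.      0.2198]
 [ 0.      0.      0.      1.    ]]
```

View pics/we2.png

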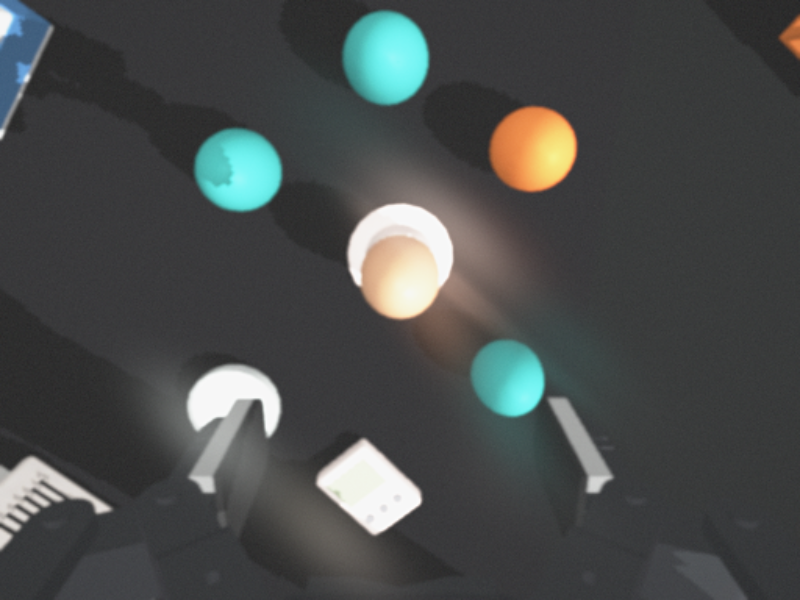

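View pics/wl2.png

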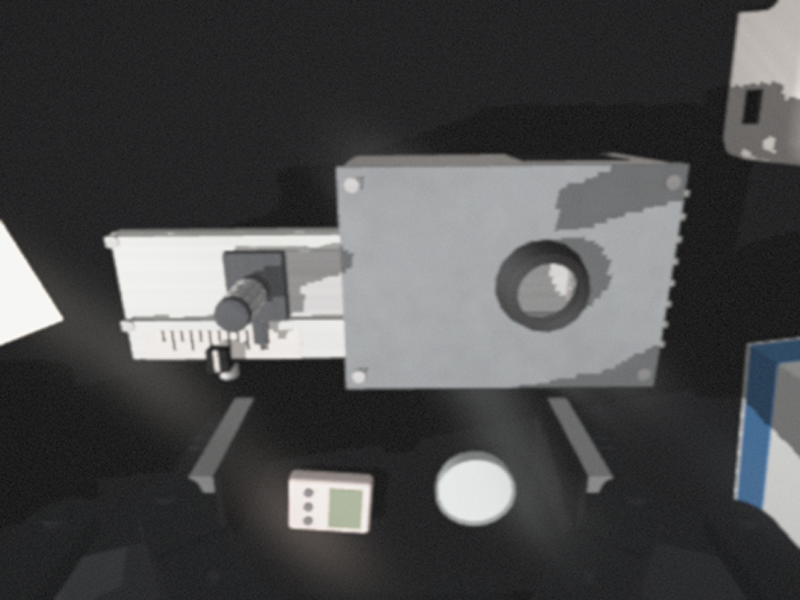

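The egg top is at (256,177) and the stand foot at (256,163) in native pixels of the egg view. In the lamp view the cup rim is at (347,182) and the post top at (148,200). The clip is near (141,230) and the pointer near (168,217).

Run:
```python
from h import *
T=np.load('pics/we.npy')
print('egg',atz((256,177.3),.051,'wrist',T),'stand',atz((256,162.6),.002,'wrist',T))
T=np.load('pics/wl.npy');s=.64
P={n:atz((x*s,y*s),z,'wrist',T) for n,x,y,z in (('cup',543,285,.105),('post',232,313,.12),('bl',337,167,.089),('br',688,165,.089),('fr',655,387,.089),('fl',345,388,.089),('bedL',115,236,.08),('bedR',132,358,.08))}
for n in P: print(n,P[n])
im=cv2.imread('pics/wl.png')
cv2.imwrite('pics/wlc.png',cv2.resize(im[145:245,60:230],None,fx=4.7,fy=4.7,interpolation=cv2.INTER_CUBIC))
print(proj([P['post'][0],P['post'][1],.08],'wrist',T))
```

```text
egg [ 0.5988 -0.1406  0.051 ] stand [ 0.5991 -0.1411  0.002 ]
cup [0.6435 0.1979 0.105 ]
post [0.4993 0.1999 0.12  ]
bl [0.5501 0.2581 0.089 ]
br [0.7148 0.2469 0.089 ]
fr [0.7089 0.1301 0.089 ]
fl [0.5415 0.1419 0.089 ]
bedL [0.433  0.2317 0.08  ]
bedR [0.4255 0.164  0.08  ]
[163.0015 183.2798]
```

View pics/wlc.png

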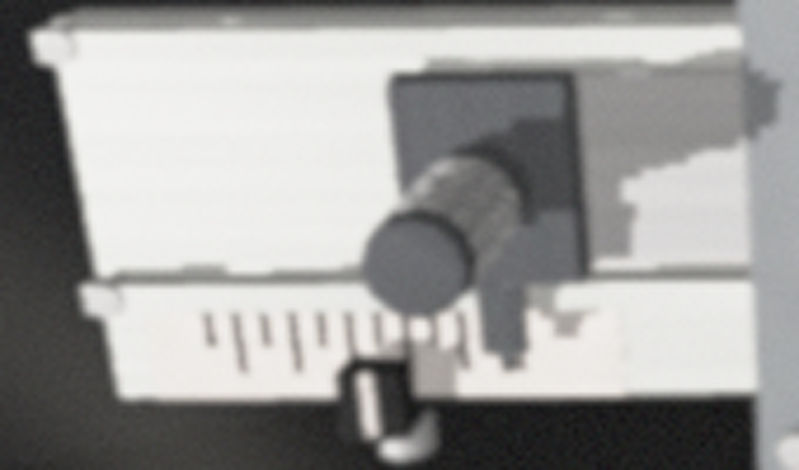

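Lamp yaw comes out at −4°. The cup hole is at (0.6454, 0.1953), which agrees with the top camera. The clip line is about 26 mm in front of the pointer, and I'll refine that at the post. Now the egg.

Run:
```python
from h import *
o=[180,0,-50]
for p,r in (([.5987,-.1403,.048],o),([.6454,.1953,.125],[180,0,-94]),([.499,.2,.102],[180,0,-94])): print(robot.inverse_kinematics(p,r))
robot.move_to([.5987,-.1403,.15],o)
print('hit',robot.line_to([.5987,-.1403,.048],velocity=.08,f_stop=5), robot.current_tool_pos())
fingers.gripper_to(0.0,20)
print(robot.current_finger_gap(),robot.current_gripper_force(),robot.current_contact_force())
robot.line_to([.5987,-.1403,.10],velocity=.05)
print(robot.current_finger_gap(),robot.current_gripper_force(),robot.current_contact_force())
robot.line_to([.5987,-.1403,.22],velocity=.15)
save(vision.grab_frame('wrist'),'held');print(robot.current_time_s())
```

```text
[  15.2894   35.3763   -5.4351   89.7732    3.8369   55.0328 -131.3478]
[ -51.2717   51.1646   64.243    76.1478  -45.4805   79.7166 -172.558 ]
[ -68.9986   39.6839   67.7195  101.8203  -40.0206   66.7583 -172.6969]
hit False [ 0.5993 -0.1404  0.0487]
0.4981738328002318 20.13463318347931 [-0.3509  0.1066  2.3272]
0.49879987048255936 20.40797084569931 [-0.1113  0.5466 -0.5864]
10.6417
```

View pics/held.png

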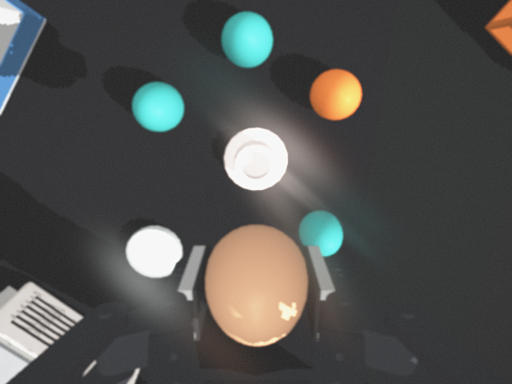

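The egg is held upright between the pads and the stand is undisturbed. Now placing it in the cup.

Run:
```python
from h import *
o=[180,0,150];x,y=.6454,.1953
robot.move_to([x,y,.20],o)
e=np.array([x,y])-robot.current_tool_pos()[:2];print('err',e,robot.current_joint_positions())
robot.line_to([x+e[0],y+e[1],.137],velocity=.08)
print('hit',robot.line_to([x+e[0],y+e[1],.122],velocity=.015,f_stop=2.5),robot.current_tool_pos(),robot.current_contact_force())
im=vision.grab_frame('wrist');save(im,'seat')
```

```text
err [-0.0002  0.0006] [ 11.8357  47.2172 -61.862   67.0035  40.423   86.9831  17.3877]
hit True [0.6456 0.1955 0.1265] [ 0.9498 -0.7589  2.2666]
```

View pics/seat.png

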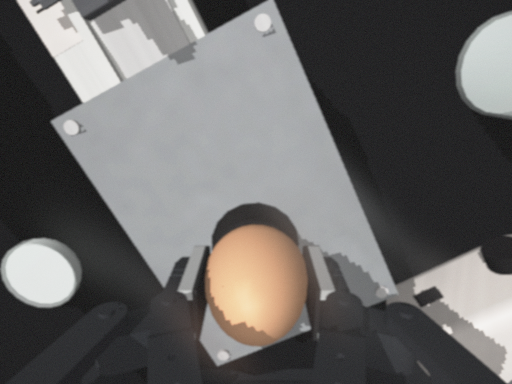

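The egg is centred over the cup in the image (rim 213 to 299, egg at 256), and contact came within 1 mm of the seated height. Releasing.

Run:
```python
from h import *
fingers.gripper_to(0.6,20);fingers.gripper_to(0.85)
robot.pause(.2)
p=robot.current_tool_pos()
robot.line_to([p[0],p[1],.21],velocity=.12)
robot.pause(.3)
q=robot.current_joint_positions()
for yaw in (-94,-105,-115): print(yaw,robot.inverse_kinematics([.499,.2,.17],[180,0,yaw]),robot.inverse_kinematics([.472,.202,.104],[180,0,yaw]))
T=wpose();save(vision.grab_frame('wrist'),'rel');np.save('pics/rel.npy',T)
print([(np.round(d['rect'],1).tolist(),round(d['p'],2)) for d in recognise('egg','wrist')],proj([.6454,.1953,.122],'wrist',T),proj([.6454,.1953,.105],'wrist',T),robot.current_time_s())
im=vision.grab_frame('top');
print([(np.round(d['rect'],1).tolist(),round(d['p'],2)) for d in recognise('egg','top')])
```

```text
-94 [ 18.9075  32.42   -61.6397  93.9399  29.7736  71.8163 127.3828] [ 18.8252  35.1073 -61.6568 102.2448  34.3163  63.8752 121.4965]
-105 [ 18.9075  32.42   -61.6397  93.9399  29.7736  71.8163 116.3828] [ 18.8252  35.1073 -61.6568 102.2448  34.3163  63.8752 110.4965]
-115 [ 18.9075  32.42   -61.6397  93.9399  29.7736  71.8163 106.3828] [ 18.8252  35.1073 -61.6568 102.2448  34.3163  63.8752 100.4965]
[([257.1, 212.9, 62.8, 71.2], 0.67)] [258.0006 207.2102] [257.9421 198.5885] 16.575
[([284.4, 207.5, 16.5, 13.6], 0.62), ([283.2, 148.1, 13.0, 12.2], 0.58), ([315.7, 183.2, 13.2, 11.3], 0.51)]
```

View pics/rel.png

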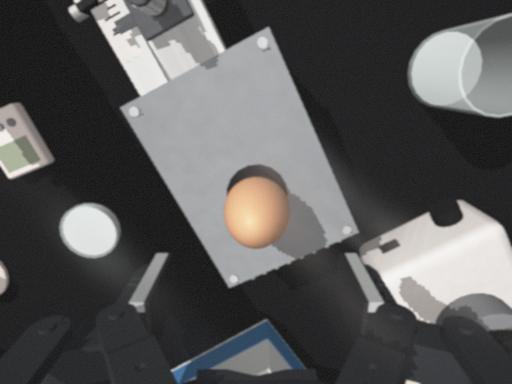

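The egg stands upright in the cup (column 257, matching the projected cup column 258). Now a look at the post and clip from the −y side.

Run:
```python
from h import *
p=robot.current_tool_pos()
robot.line_to([p[0]-.05,p[1],.235],velocity=.15)
robot.move_to([.490,.2,.19],[180,0,-94])
fingers.gripper_to(.5,20)
T=wpose();im=vision.grab_frame('wrist');save(im,'wp');np.save('pics/wp.npy',T)
print(T[:3,3],proj([.4993,.1999,.12],'wrist',T),proj([.4993,.1999,.08],'wrist',T),robot.current_time_s())
for l in ('post','index_line','pointer'): print(l,[(np.round(d['rect'],1).tolist(),round(d['p'],2)) for d in recognise(l,'wrist')][:3])
c=proj([.488,.18,.09],'wrist',T).astype(int);print(c)
x0,y0=max(c[0]-80,0),max(c[1]-65,0);print(x0,y0)
save(cv2.resize(im[y0:y0+120,x0:x0+160],None,fx=5,fy=5,interpolation=cv2.INTER_CUBIC),'wpc')
```

```text
[0.49 0.2  0.19] [240.6441 217.2387] [243.0065 195.861 ] 19.375
post [([220.2, 200.3, 86.9, 85.3], 0.84)]
index_line [([275.9, 137.2, 16.8, 37.3], 0.57)]
pointer [([214.8, 200.7, 84.3, 87.8], 0.79), ([22.8, 229.4, 41.9, 74.9], 0.68), ([262.1, 343.9, 111.8, 54.3], 0.48)]
[256 172]
176 107
```

View pics/wpc.png

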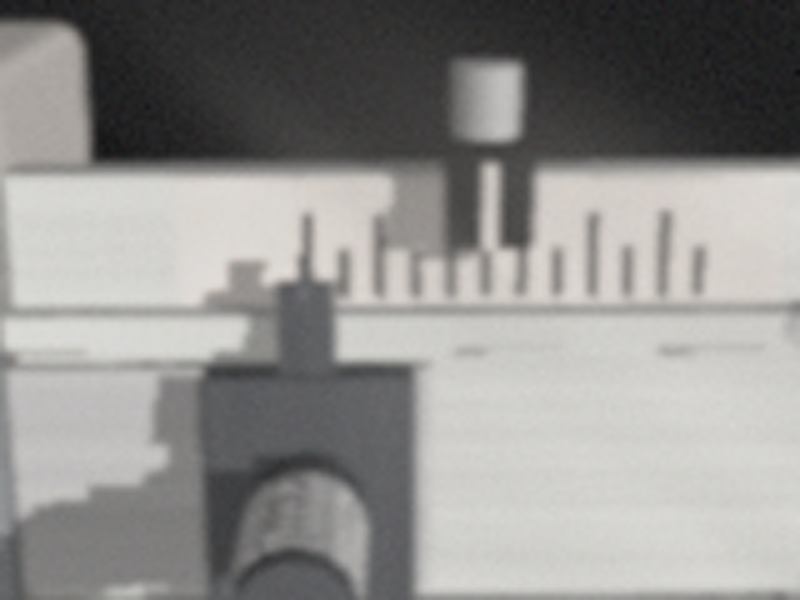

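The pointer (column 306 of the crop) and the white index line (column 489) are clear. With 35.6 px per 5 mm, the pull is 25.7 mm. The post top doesn't quite fit the assumed height, so I'll triangulate it.

Run:
```python
from h import *
T=np.load('pics/wp.npy');im=cv2.imread('pics/wp.png',0)
print('col',im[190:262:2,235].tolist()); 
for r in (226,232):print('row',im[r,205:265:2].tolist())
r=[ray((148.5,200.3),'wrist',np.load('pics/wl.npy')),ray((235,230),'wrist',T),ray((60+369/3,110+284/3),'top')]
def tri(rs):
    A=0;b=0
    for o,d in rs:
        d=d/np.linalg.norm(d);M=np.eye(3)-np.outer(d,d);A=A+M;b=b+M@o
    return np.linalg.solve(A,b)
print(tri(r[:2]),tri(r))
for z in (.12,.125,.13,.135): print(z,*[atz(u,z,c,t)[:2] for u,c,t in (((148.5,200.3),'wrist',np.load('pics/wl.npy')),((235,230),'wrist',T),((60+369/3,110+284/3),'top',None))])
```

```text
col [92, 92, 97, 91, 62, 64, 102, 123, 115, 121, 120, 121, 123, 103, 67, 87, 92, 93, 91, 93, 92, 95, 91, 86, 85, 85, 70, 32, 34, 36, 32, 29, 32, 33, 35, 32]
row [136, 124, 121, 116, 118, 116, 101, 93, 96, 87, 93, 91, 90, 91, 92, 91, 90, 95, 94, 94, 91, 115, 108, 97, 96, 93, 98, 132, 150, 150]
row [214, 215, 213, 213, 212, 213, 212, 215, 175, 92, 85, 88, 87, 90, 92, 95, 92, 92, 92, 91, 96, 160, 207, 210, 210, 210, 208, 210, 207, 206]
[0.503  0.2039 0.1292] [0.5022 0.2017 0.1274]
0.12 [0.5001 0.2006] [0.5036 0.2084] [0.5022 0.1989]
0.125 [0.5019 0.2023] [0.5031 0.2061] [0.5015 0.1981]
0.13 [0.5037 0.204 ] [0.5026 0.2037] [0.5008 0.1973]
0.135 [0.5055 0.2057] [0.5021 0.2014] [0.5002 0.1966]
```

The post top is at z≈0.129, so the grip point is about (0.503, 0.204, 0.113), on the lamp axis. Gripping and pulling.

Run:
```python
from h import *
g=np.array([.503,.204,.112]);o=[180,0,-94]
robot.line_to([g[0],g[1],.16],o)
print('hit',robot.line_to(g,velocity=.06,f_stop=6),robot.current_tool_pos(),robot.current_contact_force())
fingers.gripper_to(0,50)
print(robot.current_finger_gap(),robot.current_gripper_force(),robot.current_contact_force())
robot.line_to(g+.0257*np.array([-.9976,.0698,0]),velocity=.02)
robot.pause(.3)
print(robot.current_tool_pos(),robot.current_gripper_force(),robot.current_contact_force(),robot.current_time_s())
T=wpose();np.save('pics/fin.npy',T);im=vision.grab_frame('wrist');save(im,'fin')
c=proj([.475,.165,.09],'wrist',T).astype(int)
x0,y0=max(c[0]-80,0),max(c[1]-70,0);print(x0,y0)
save(cv2.resize(im[y0:y0+120,x0:x0+160],None,fx=5,fy=5,interpolation=cv2.INTER_CUBIC),'finc')
```

```text
hit False [0.5032 0.2043 0.1123] [ 0.5896  0.1573 -0.2425]
0.17297042233093657 48.64382565021515 [1.3276 0.0298 2.4858]
[0.4797 0.2057 0.1125] 48.67842972278595 [6.7729 0.0483 0.6471] 22.9333
179 104
```

View pics/finc.png

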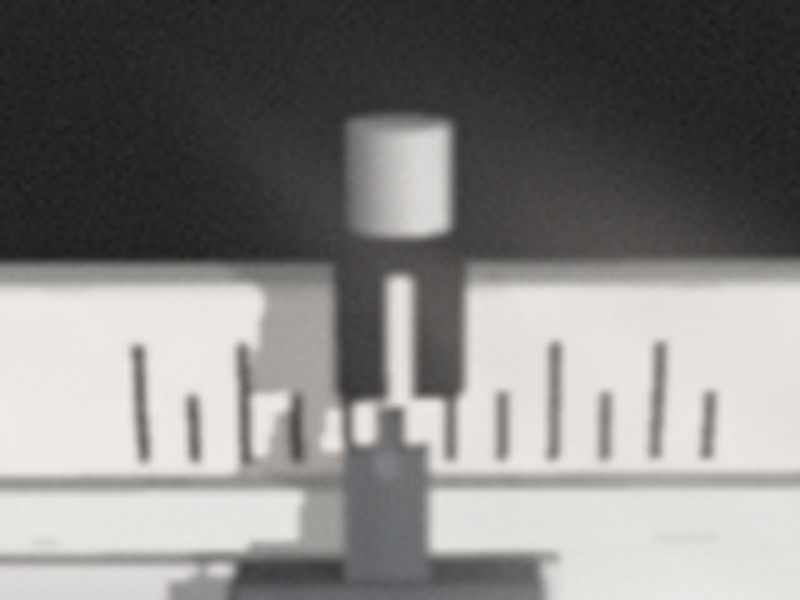

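The pointer (column 390) sits within about 1 mm of the index line (column 399, 52 px per 5 mm), and the grip holds at 49 N. Handing in.

```bash
python3 -c "
from h import *
robot.pause(.3);print(workorder.close_job(),robot.current_time_s())"
```

```text
the job is handed in; nothing more can be done
the job is handed in; nothing more can be done
```

I handed the job in: the egg stands blunt end down in the lamp's cup, and the gripper holds the gate post at about 49 N with the pointer about 1 mm short of the index line; the hand-in gave no verdict.

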